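# Load the round-die board under the hand press

## Task

Load the hand press: take the die board that carries the round cutting die by its upright wooden grip, lay it flat between the guide rails on the press bed with the die leading, and slide it in under the press head until its front edge is fully home against the back stop, then let go. Leave the board with the square die where it is.

Things in the scene. Friction and masses are not known exactly. Their poses are not given: they have to be found in the camera images.
- round_board: Die board to load: loose white plastic plate, 210 long (x) x 70 wide (y) x 12 mm thick, about 0.3 kg, flat on the table. Origin: centre of its underside. It carries a dark upright wooden grip at its -x end and an open round steel ring die at its +x end; +x (grip to die) must point in the press's feed direction.
- round_board_grip (a point): Centre of the top of the round board's grip: x = -80, y = 0 mm from the board's origin, 62 mm above its underside. The grip is 30 x 30 mm in plan, sides parallel to the plate's, standing 50 mm above the plate.
- round_board_die (a point): Centre of the round die on the plate's upper face: x = +55, y = 0 mm from the board's origin, 12 mm above its underside. The die is 50 mm in outer diameter and 20 mm high.
- square_board: The other die board, to be left alone: the same plate and grip, but a square 50 x 50 mm steel frame die. Origin and axes as for the round board. The two boards may have changed places.
- press: Grey hand press, fixed, 190 mm wide, 178 mm tall, its lever up to 185 mm. Origin: on the table below the ram axis; +x is the feed direction (roughly the robot's left). Bed: top 12 mm above the table, x = -220 to +75 mm. Guide rails along x from x = -220 to +52 mm, inner faces at y = -45 and +45 mm, tops 22 mm above the table. Lever on the far side, to x = +255 mm.
- press_stop (a point): Middle of the foot of the back stop's face: press x = +52, y = 0 mm, at bed height. The press head spans x = -35 to +35 mm, underside 72 mm above the table, posts' inner faces at y = -65 and +65 mm; at lower x the bed is open from above. With the board home its die is at x = 0 to 2 mm and its grip at x = -135 mm, in the open.
Mind the look-alikes: they are no part of the job. What is shaped like the round_board but pink is not meant.

How it is judged:
By the outcome, as a careful person would: the job done as asked, in the order asked, and still so for the second after the job is handed in, with the robot touching nothing.
It also fails if it takes over 40 s, if anything falls off the work surface, if the arm or the gripper's body presses on something with over 40 N, if the wrist force passes 120 N, or if a joint passes its speed limit or range.

## Robot

A 7-joint arm with a two-finger parallel gripper is mounted at the origin on the work surface. World frame = base frame: x ahead of the robot, y to its left, z up, the work surface at z = 0. Lengths are in m, angles in rad, forces in N, time in s.
With the tool pointing down it reaches from about 0.35 to 0.9 m from the base axis. Payload 8.1 kg.
Tool frame: the origin (TCP) lies on the centre line of the jaws, within the pads' length; the fingertips stand arm.tips_ahead ahead of it and the grasp point (between the pads) lies 8 mm behind it (arm.tips_ahead is the distance from the TCP to the fingertips, in m); z points along the fingers, y is the direction in which the jaws open and shut (so a half turn about z gives the same grasp; the last joint's range is limited). The gripper opens to 92 mm and grips with 3 to 60 N. Pads are 19 mm wide; open, the fingers measure 130 mm over their backs; the gripper's body (75 mm by 190 mm) begins 47 mm behind the grasp point.
Start: joints at [1.112, 0.434, 0.025, 1.573, -0.012, 1.134, -0.075], TCP at [0.218, -0.586, 0.238] pointing down, gripper open.
Joint ranges: [-2.62, 2.62], [-0.44, 2.09], [-1.27, 1.32], [0.08, 2.57], [-1.32, 4.46], [0.12, 2], [-2.74, 2.74]. Speed limits (rad/s): [2.22, 2.22, 3.01, 3.01, 3.14, 3.14, 3.14].

## Interface

Orientations are given as a rotation vector (axis times angle).
In Python, from cell import arm gives the robot as it stands. The module is installed in compiled form; this text tells all that it offers.
- The arm moves only by the tool jog_arm, never from a script. Its argument "moves" is a list of rows, each an object with "twist": the turn, a rotation vector about the tool's x, y, z in units of 10 degrees (1.0 is 10 degrees), a list of three; "xyz": the shift along the tool's x, y, z in units of 60 mm (1.0 is 60 mm), a list of three; "grip": the closure, from -1 (fully open) to 1 (shut). A call has 1 to 5 rows; each row is the pose to reach, as a shift and turn from the pose commanded when the call began, along the tool's axes at that moment; what a row does not reach only later rows make up. A row lasts 1/8 s, in which the tool goes at most 62.5 mm and 10.7 degrees, less where a joint would pass 70% of its speed; a pose out of reach is approached as far as the arm can. A call with a gripper value outside its range is refused whole. The fingers move at their own pace and stop on an object; "force" is the grip in N (left out, the last holds). Time passes only in rows, so rows that repeat a pose let the fingers close. It gives the time, the measured TCP pose, the force and the opening at its end, in the units of the state.
- arm.observe(): the state, without advancing time (a new reading comes with each control period).
- arm.get_image(name): name is "side" or "top"; returns the picture (480x640x3 uint8, blue, green, red); there is no depth.
- arm.camera_params(name): a dict with "mtx" (3x3 intrinsics, pixels), "T" (4x4, takes a point from camera to world coordinates). Camera axes: x right, y down, z forward; pixel columns grow to the right and rows downward; lengths in m; the calibration is good to about 2 mm. A picture is of the moment at which its call begins. camera_params takes no time and is no camera call.
- arm.sign_off(): hands the job in, once; it reports no verdict.
The state is a dict: "clock": time; "joints": joint angles; "dq": joint speeds; "joint_efforts": joint torques, N m; "position": TCP position; "ee_rot": TCP orientation; "force": force on the tool from outside, world axes, zero at the start; "ft_torque": the same for the moment, N m; "width": opening from 0.0 (shut) to 1.0 (fully open).
Only numpy, scipy, OpenCV 4.12 (cv2) and the standard library are available. Lean on these libraries where they do the work, as an engineer would, in place of code of your own. Each camera call takes 0.05 s, during which the arm holds its last target. There are 200 camera calls.

## Working session

There is one attempt and no reset: what is moved stays moved. The work goes in short steps, Python scripts to look and compute and a tool call to move; the robot and the scene stay as the last step left them, time stands still between calls to the robot, and variables do not carry over. Pictures are saved under pics/ and viewed, about 8 in all and at most 12, crops included, and the job is handed in when it is done.

Besides the shell and the picture viewer there is one more tool, called after ">>>" in YAML: its name, and indented under it one key for each argument. jog_arm: Moves the arm, as the interface text tells. Its arguments: {"type":"object","properties":{"moves":{"type":"array","items":{"type":"object","properties":{"twist":{"type":"array","items":{"type":"number"}},"xyz":{"type":"array","items":{"type":"number"}},"grip":{"type":"number"}}}},"force":{"type":"number"}},"required":["moves"]}

```bash
mkdir -p pics; python3 - <<'E'
from cell import arm
import cv2,numpy as np
for n in("top","side"):
    cv2.imwrite(f"pics/{n}0.png",arm.get_image(n)); p=arm.camera_params(n); print(n,p["mtx"].tolist(),np.round(p["T"],4).tolist())
print(arm.observe(),arm.tips_ahead)
E
```

```text
top [[495.0330348456791, 0.0, 314.96102456828015], [0.0, 495.0330348456791, 247.41402484583324], [0.0, 0.0, 1.0]] [[-0.0256, -0.9933, 0.1129, 0.329], [-0.9997, 0.026, 0.0012, 0.0236], [-0.0042, -0.1128, -0.9936, 1.0784], [0.0, 0.0, 0.0, 1.0]]
side [[560.9917663179182, 0.0, 307.1461470271737], [0.0, 560.9917663179182, 239.5870670792117], [0.0, 0.0, 1.0]] [[-0.9362, -0.2115, 0.2808, 0.119], [-0.3513, 0.5323, -0.7702, 0.9349], [0.0134, -0.8197, -0.5726, 0.7191], [0.0, 0.0, 0.0, 1.0]]
{'clock': 0.1, 'joints': array([ 1.11242867,  0.43513806,  0.02495298,  1.57399144, -0.01159499,
        1.13400077, -0.07512263]), 'dq': array([ 0.00077448, -0.00328445,  0.00085833, -0.00129726,  0.00038428,
       -0.00055112,  0.00025398]), 'joint_efforts': array([ 3.46297456e-03, -6.69136906e+01,  9.88002308e-01, -3.15145648e+01,
       -6.05409779e-02,  3.75006697e-02,  5.35102731e-05]), 'position': array([ 0.21750326, -0.5854665 ,  0.23703834]), 'ee_rot': array([-3.09071649e+00, -5.55548370e-01,  5.74956397e-04]), 'force': array([-0.08132951,  1.1311521 ,  0.02753637]), 'ft_torque': array([ 0.01513267, -0.00672987, -0.0062578 ]), 'width': 0.9994280036050774} 0.011
```

View pics/top0.png

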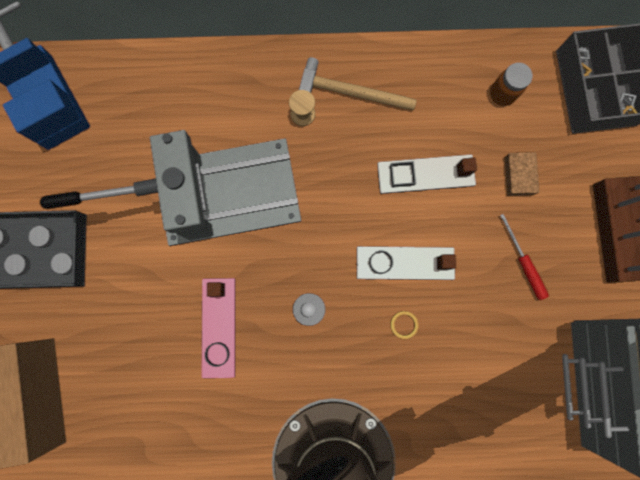

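View pics/side0.png

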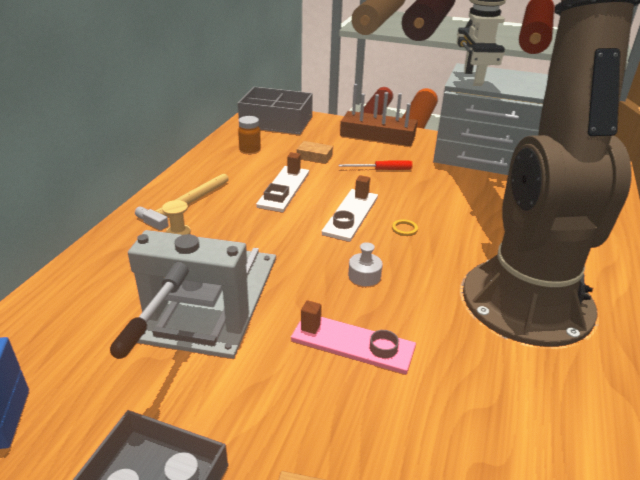

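The top view shows these candidates:
- White board at (405,263), with a round ring at (380,262) and its grip at (446,262).
- White board at (427,174), with a square die.
- Pink board at (218,328), with a ring, which is a decoy.
- Yellow ring at (404,325).

I choose the white board at (405,263). The press is at about (225,190), with its bed open to the right. Next I'll take a close crop and measure.

```bash
cat > h.py <<'E'
import numpy as np,cv2
from cell import arm
def ray(n,uv,z):
    p=arm.camera_params(n);T=p["T"];d=T[:3,:3]@np.linalg.solve(p["mtx"],[uv[0],uv[1],1.]);o=T[:3,3]
    return (o+d*(z-o[2])/d[2])
def proj(n,P):
    p=arm.camera_params(n);T=p["T"];c=T[:3,:3].T@(np.asarray(P)-T[:3,3]);q=p["mtx"]@c;return q[:2]/q[2]
E
python3 - <<'E'
from h import *
im=cv2.imread("pics/top0.png")
h=cv2.cvtColor(im,cv2.COLOR_BGR2HSV)
m=((h[...,1]<40)&(h[...,2]>190)).astype(np.uint8)
for c in cv2.findContours(m,0,2)[0]:
    if cv2.contourArea(c)>1000:
        r=cv2.minAreaRect(c);print(r)
        B=np.array([ray("top",p,.012) for p in cv2.boxPoints(r)]);print(np.round(B,4).tolist(),B.mean(0))
a=cv2.resize(im[225:300,335:475],None,fx=4,fy=4,interpolation=2)
b=cv2.resize(im[120:255,140:310],None,fx=4,fy=4,interpolation=2)
w=np.zeros((300,680,3),np.uint8);w[:,:560]=a
cv2.imwrite("pics/crop1.png",a);cv2.imwrite("pics/crop2.png",b)
E
```

```text
((405.5, 262.5), (31.0, 95.0), 90.0)
[[0.4486, -0.0683, 0.012], [0.4432, -0.2739, 0.012], [0.3762, -0.2701, 0.012], [0.3815, -0.0659, 0.012]] [ 0.41238844 -0.16956207  0.012     ]
((426.4263916015625, 173.0978546142578), (29.67679214477539, 93.87141418457031), 85.33314514160156)
[[0.6361, -0.1201, 0.012], [0.6479, -0.3276, 0.012], [0.581, -0.3288, 0.012], [0.5694, -0.1228, 0.012]] [ 0.60860626 -0.22484872  0.012     ]
```

View pics/crop1.png

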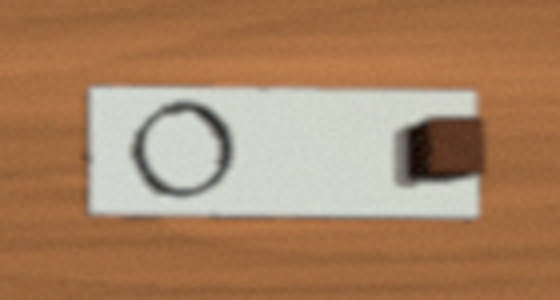

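View pics/crop2.png

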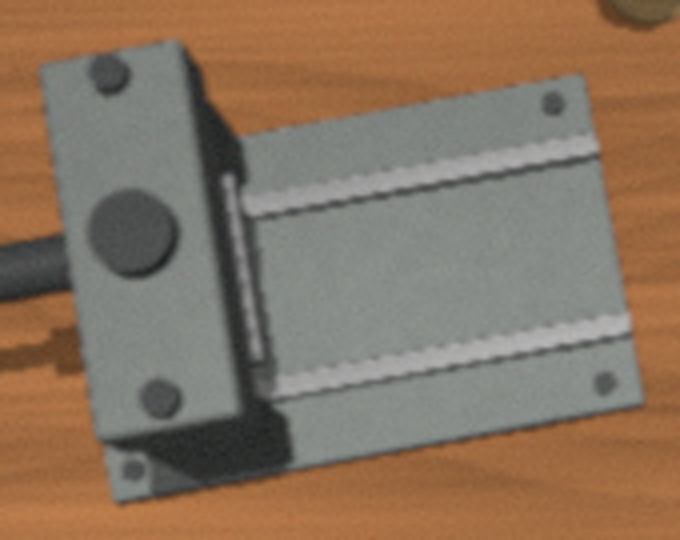

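Crop 1 shows the ring at about (182,150), with the grip to its right at (445,148), so this is the round board. Crop 2 shows both bright rails, with their open ends at right (600,148) and (630,322), and the bed corners at (583,75), (643,405) and (118,502).

```bash
python3 - <<'E'
from h import *
im=cv2.imread("pics/top0.png")
u=lambda p,o:((p[0]+.5)/4-.5+o[0],(p[1]+.5)/4-.5+o[1])
P=[ray("top",u(p,(335,225)),.012) for p in[(88,87),(478,91),(479,217),(90,216)]]
print("plate",np.round(P,4).tolist(),np.mean(P,0))
f=(P[0]-P[1]+P[3]-P[2]);print("ang",np.degrees(np.arctan2(f[1],f[0])),np.linalg.norm(f)/2)
print("ring top",ray("top",u((183,148),(335,225)),.032)); 
g=[ray("top",u(p,(335,225)),.062) for p in[(428,118),(483,118),(484,177),(428,177)]];print("grip",np.round(g,4).tolist(),np.mean(g,0))
C=[ray("top",u(p,(140,120)),.012) for p in[(583,75),(643,405),(118,502)]]
print("bed",np.round(C,4).tolist()); e=C[0]-C[1]
print("edge norm ang",np.degrees(np.arctan2(e[1],e[0])),np.linalg.norm(e),"long",np.degrees(np.arctan2(*(C[2]-C[1])[[1,0]])),np.linalg.norm(C[2]-C[1]))
h=cv2.cvtColor(im,cv2.COLOR_BGR2HSV)[120:255,140:310]
m=((h[...,1]<40)&(h[...,2]>150)).astype(np.uint8)
n,l,s,c=cv2.connectedComponentsWithStats(m)
for i in range(1,n):
    if s[i,4]>40:
        ys,xs=np.where(l==i);R=np.array([ray("top",(x+140,y+120),.022) for x,y in zip(xs,ys)])[:,:2]
        vx,vy,x0,y0=cv2.fitLine(R.astype(np.float32),2,0,.01,.01).ravel()
        if vy<0:vx,vy=-vx,-vy
        t=(R-[x0,y0])@[vx,vy];print(s[i],"ang",np.degrees(np.arctan2(vy,vx)),(x0,y0),"ends",np.round([x0+vx*t.min(),y0+vy*t.min(),x0+vx*t.max(),y0+vy*t.max()],4))
E
```

```text
plate [[0.4501, -0.0654, 0.012], [0.4424, -0.2763, 0.012], [0.3743, -0.2729, 0.012], [0.3802, -0.064, 0.012]] [ 0.41171635 -0.1696548   0.012     ]
ang 88.13981071076331 0.21003720625357164
ring top [ 0.41394782 -0.11286882  0.032     ]
grip [[0.4237, -0.2357, 0.062], [0.423, -0.264, 0.062], [0.3926, -0.2628, 0.062], [0.3933, -0.2341, 0.062]] [ 0.40814912 -0.24913654  0.062     ]
bed [[0.6959, 0.0845, 0.012], [0.5092, 0.0553, 0.012], [0.4634, 0.3415, 0.012]]
edge norm ang 8.894091493321092 0.1889207137475572 long 99.09341972755999 0.289836620233098
[ 61  34  88  19 361] ang 99.05023 (np.float32(0.63976336), np.float32(0.16778609)) ends [0.6539 0.0788 0.6236 0.2692]
[ 70  78  88  21 427] ang 99.18489 (np.float32(0.53853554), np.float32(0.15539983)) ends [0.5537 0.0617 0.5231 0.2507]
```

```bash
cat >> h.py <<'E'
from scipy.spatial.transform import Rotation as R
def plan(x,y,z,yaw):
    s=arm.observe();A=R.from_rotvec(s["ee_rot"]);t=np.radians(yaw)
    B=R.from_matrix(np.array([[np.cos(t),np.sin(t),0],[np.sin(t),-np.cos(t),0],[0,0,-1]]))
    print("clock",s["clock"],"pos",np.round(s["position"],4),"F",np.round(s["force"],1),"w",round(s["width"],3))
    print("xyz",np.round(A.inv().apply(np.array([x,y,z])-s["position"])/.06,3),"twist",np.round(np.degrees((A.inv()*B).as_rotvec())/10,3))
E
python3 -c "
from h import *
plan(.4085,-.2495,.15,88.1)"
```

```text
clock 0.1 pos [ 0.2175 -0.5855  0.237 ] F [-0.1  1.1  0. ] w 0.999
xyz [ 4.934 -4.138  1.456] twist [-7.000e-03 -4.000e-03 -6.772e+00]
```

>>> jog_arm:
  moves:
    - {"xyz": [1.0,-0.8,0],"twist": [0,0,-1.0],"grip": -1}
    - {"xyz": [2.0,-1.6,0.2],"twist": [0,0,-2.0],"grip": -1}
    - {"xyz": [2.8,-2.3,0.5],"twist": [0,0,-3.0],"grip": -1}
    - {"xyz": [3.5,-2.9,0.7],"twist": [0,0,-4.0],"grip": -1}
    - {"xyz": [4.0,-3.3,0.9],"twist": [0,0,-5.0],"grip": -1}

```text
clock: 0.72
position: [0.372, -0.3189, 0.1847]
ee_rot: [2.562, 1.817, 0.0]
force: [0.7, -0.8, -0.6]
width: 1.0
```

```bash
python3 -c "
from h import *
plan(.4085,-.2495,.13,88.1)"
```

```text
clock 0.725 pos [ 0.372  -0.3189  0.1847] F [ 0.7 -0.8 -0.6] w 1.0
xyz [1.293 0.191 0.912] twist [ 0.003  0.002 -1.74 ]
```

>>> jog_arm:
  moves:
    - {"xyz": [0.6,0.1,0.4],"twist": [0,0,-0.9],"grip": -1}
    - {"xyz": [1.29,0.19,0.9],"twist": [0,0,-1.74],"grip": -1}
    - {"xyz": [1.29,0.19,0.9],"twist": [0,0,-1.74],"grip": -1}
    - {"xyz": [1.29,0.19,0.9],"twist": [0,0,-1.74],"grip": -1}

```text
clock: 1.23
position: [0.4078, -0.2521, 0.131]
ee_rot: [-2.265, -2.176, 0.001]
force: [0.3, -0.7, 0.4]
width: 1.001
```

```bash
python3 -c "
from h import *
plan(.4085,-.2495,.032,88.1)
cv2.imwrite('pics/side1.png',arm.get_image('side')[120:320,240:500].repeat(3,0).repeat(3,1))"
```

```text
clock 1.225 pos [ 0.4078 -0.2521  0.131 ] F [ 0.3 -0.7  0.4] w 1.001
xyz [0.045 0.01  1.651] twist [-0.003  0.001 -0.04 ]
```

View pics/side1.png

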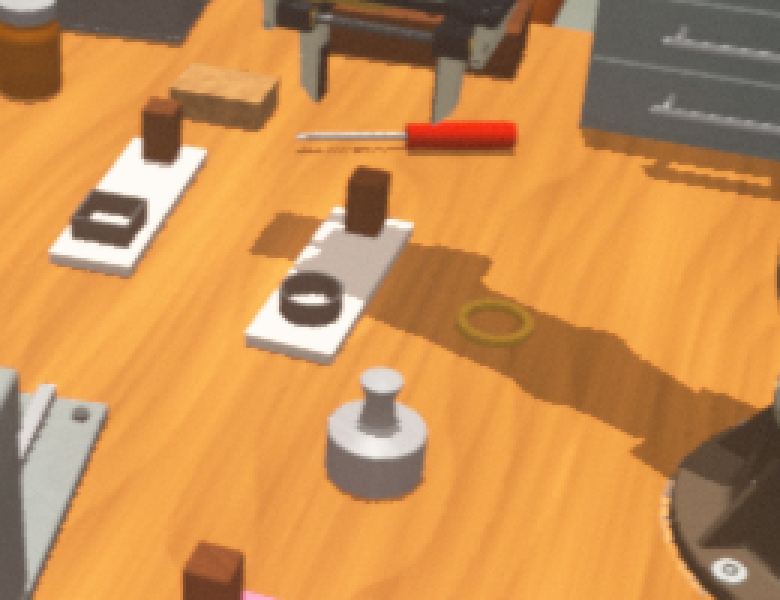

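The side crop shows the open fingertips at (315,95) and (445,115), straddling the column of the grip at (368,200). Nothing is in the way, so I'll go down.

>>> jog_arm:
  moves:
    - {"xyz": [0.04,0.01,0.8],"grip": -1}
    - {"xyz": [0.04,0.01,1.4],"grip": -1}
    - {"xyz": [0.04,0.01,1.65],"grip": -1}
    - {"xyz": [0.04,0.01,1.65],"grip": -1}
  force: 30

```text
invalid input at $.moves[0]: expected keys twist, xyz, grip
```

>>> jog_arm:
  moves:
    - {"xyz": [0,0,0],"grip": 0.3}
    - {"xyz": [0,0,0],"grip": 0.6}
    - {"xyz": [0,0,0],"grip": 1}
    - {"xyz": [0,0,0],"grip": 1}
    - {"xyz": [0,0,0],"grip": 1}
  force: 30

```text
invalid input at $.moves[0]: expected keys twist, xyz, grip
```

```bash
python3 -c "
from h import *
plan(.4085,-.2495,.132,88.1)"
```

```text
clock 1.275 pos [ 0.4079 -0.2527  0.1313] F [-0.6 -0.6  0.3] w 1.003
xyz [ 0.054  0.008 -0.011] twist [ 0.     0.004 -0.046]
```

>>> jog_arm:
  moves:
    - {"xyz": [0.05,0.01,0.8],"twist": [0,0,0],"grip": -1}
    - {"xyz": [0.05,0.01,1.4],"twist": [0,0,0],"grip": -1}
    - {"xyz": [0.05,0.01,1.65],"twist": [0,0,0],"grip": -1}
    - {"xyz": [0.05,0.01,1.65],"twist": [0,0,0],"grip": -1}
  force: 30

```text
clock: 1.78
position: [0.4085, -0.2493, 0.032]
ee_rot: [-2.265, -2.176, 0.001]
force: [-1.1, -0.2, 0.0]
width: 0.999
```

>>> jog_arm:
  moves:
    - {"xyz": [0,0,0],"twist": [0,0,0],"grip": 0.3}
    - {"xyz": [0,0,0],"twist": [0,0,0],"grip": 0.6}
    - {"xyz": [0,0,0],"twist": [0,0,0],"grip": 1}
    - {"xyz": [0,0,0],"twist": [0,0,0],"grip": 1}
    - {"xyz": [0,0,0],"twist": [0,0,0],"grip": 1}
  force: 30

```text
clock: 2.4
position: [0.4089, -0.2486, 0.0321]
ee_rot: [2.264, 2.178, -0.0]
force: [-0.6, 0.4, -0.0]
width: 0.506
```

```bash
python3 -c "
from h import *
plan(.4085,-.2495,.132,88.1)"
```

```text
clock 2.4 pos [ 0.4089 -0.2486  0.0321] F [-0.6  0.4 -0. ] w 0.506
xyz [-0.015 -0.005 -1.665] twist [ 0.001  0.001 -0.032]
```

>>> jog_arm:
  moves:
    - {"xyz": [0,0,0],"twist": [0,0,0],"grip": 1}
    - {"xyz": [0,0,0],"twist": [0,0,0],"grip": 1}
    - {"xyz": [0,0,0],"twist": [0,0,0],"grip": 1}
    - {"xyz": [0,0,0],"twist": [0,0,0],"grip": 1}
    - {"xyz": [0,0,0],"twist": [0,0,0],"grip": 1}
  force: 60

```text
clock: 3.02
position: [0.4088, -0.2486, 0.032]
ee_rot: [-2.264, -2.178, 0.0]
force: [1.0, -0.0, -0.8]
width: 0.321
```

>>> jog_arm:
  moves:
    - {"xyz": [0,0,-0.1],"twist": [0,0,0],"grip": 1}
    - {"xyz": [0,0,-0.3],"twist": [0,0,0],"grip": 1}
    - {"xyz": [0,0,-0.6],"twist": [0,0,0],"grip": 1}
    - {"xyz": [0,0,-0.9],"twist": [0,0,0],"grip": 1}
    - {"xyz": [0,0,-1.0],"twist": [0,0,0],"grip": 1}
  force: 60

```text
clock: 3.65
position: [0.4094, -0.249, 0.0935]
ee_rot: [2.263, 2.176, 0.001]
force: [0.6, 0.4, -2.4]
width: 0.324
```

```bash
python3 -c "
from h import *
plan(.4085,-.2495,.132,88.1)
cv2.imwrite('pics/side2.png',arm.get_image('side')[80:280,240:500].repeat(3,0).repeat(3,1))"
```

```text
clock 3.65 pos [ 0.4094 -0.249   0.0935] F [ 0.6  0.4 -2.4] w 0.324
xyz [-0.01  -0.013 -0.641] twist [ 0.011  0.006 -0.032]
```

View pics/side2.png

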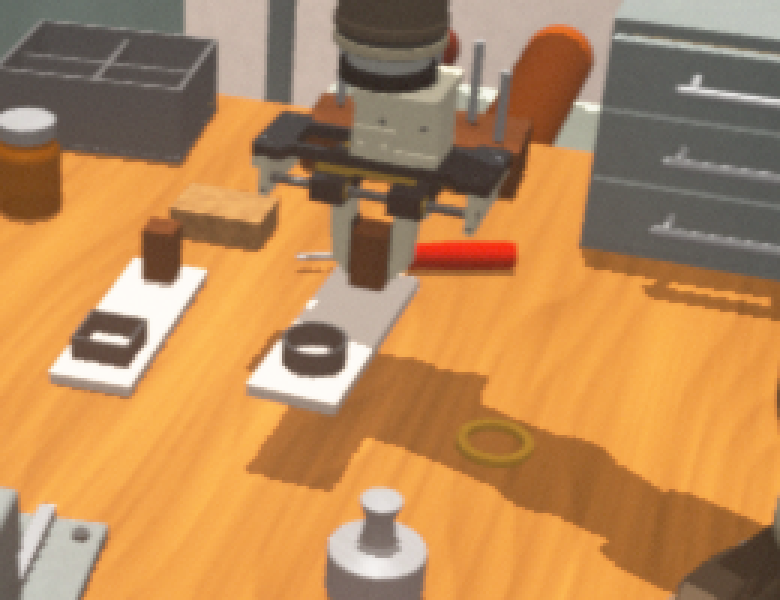

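```bash
python3 -c "
from h import *
t=np.radians(88.4);o=np.array([.4094,-.249]);d=np.array([np.cos(t),np.sin(t)]);n=np.array([-d[1],d[0]])
for z in(.0735,.0535):
  for a,b in((.185,-.035),(.185,.035),(-.025,.035)):
    q=proj('side',[*(o+d*a+n*b),z]);print(z,a,b,(q-[240,80])*3)
plan(.658,-.082,.16,99)"
```

```text
0.0735 0.185 -0.035 [246.74561749 379.18696527]
0.0735 0.185 0.035 [337.58256254 399.45125615]
0.0735 -0.025 0.035 [418.92297125 273.12394382]
0.0535 0.185 -0.035 [245.96537955 402.2818037 ]
0.0535 0.185 0.035 [335.93822437 422.75586354]
0.0535 -0.025 0.035 [416.79538661 294.77772811]
clock 3.7 pos [ 0.4094 -0.249   0.0935] F [ 0.3  0.5 -2.5] w 0.322
xyz [ 2.941  4.035 -1.104] twist [ 0.01   0.007 -1.122]
```

>>> jog_arm:
  moves:
    - {"xyz": [0,0,-0.6],"twist": [0,0,0],"grip": 1}
    - {"xyz": [0.5,0.3,-1.1],"twist": [0,0,-0.3],"grip": 1}
    - {"xyz": [1.1,0.8,-1.1],"twist": [0,0,-0.6],"grip": 1}
    - {"xyz": [1.7,1.3,-1.1],"twist": [0,0,-0.9],"grip": 1}
    - {"xyz": [2.3,1.9,-1.1],"twist": [0,0,-1.12],"grip": 1}
  force: 60

```text
clock: 4.32
position: [0.5283, -0.1143, 0.1576]
ee_rot: [-2.039, -2.389, 0.002]
force: [-0.2, -0.3, -2.4]
width: 0.324
```

```bash
python3 -c "
from h import *
plan(.6075,.0442,.12,99.05)"
```

```text
clock 4.325 pos [ 0.5283 -0.1143  0.1576] F [-0.2 -0.3 -2.4] w 0.324
xyz [2.403 1.72  0.624] twist [-0.007  0.002 -0.002]
```

>>> jog_arm:
  moves:
    - {"xyz": [0.5,0.6,0],"twist": [0,0,0],"grip": 1}
    - {"xyz": [1.0,1.2,0],"twist": [0,0,0],"grip": 1}
    - {"xyz": [1.6,1.7,0],"twist": [0,0,0],"grip": 1}
    - {"xyz": [2.0,1.7,0],"twist": [0,0,0],"grip": 1}
    - {"xyz": [2.1,1.7,0.1],"twist": [0,0,0],"grip": 1}
  force: 60

```text
clock: 4.95
position: [0.6087, 0.0275, 0.1514]
ee_rot: [-2.036, -2.391, -0.0]
force: [0.4, 0.0, -2.5]
width: 0.321
```

>>> jog_arm:
  moves:
    - {"xyz": [0,0,0.2],"twist": [0,0,0],"grip": 1}
    - {"xyz": [0,0,0.5],"twist": [0,0,0],"grip": 1}
    - {"xyz": [0,0,0.5],"twist": [0,0,0],"grip": 1}
  force: 60

```text
clock: 5.32
position: [0.6077, 0.0234, 0.1196]
ee_rot: [-2.041, -2.385, 0.005]
force: [0.6, -0.1, -2.5]
width: 0.322
```

```bash
python3 -c "
from h import *
plan(.6075,.0442,.07,99.05)
cv2.imwrite('pics/top3.png',arm.get_image('top')[110:290,140:420].repeat(2,0).repeat(2,1))
cv2.imwrite('pics/side3.png',arm.get_image('side')[100:380,80:440].repeat(2,0).repeat(2,1))"
```

```text
clock 5.325 pos [0.6077 0.0234 0.1196] F [ 0.6 -0.1 -2.5] w 0.322
xyz [0.344 0.054 0.827] twist [-0.023  0.003 -0.017]
```

View pics/top3.png

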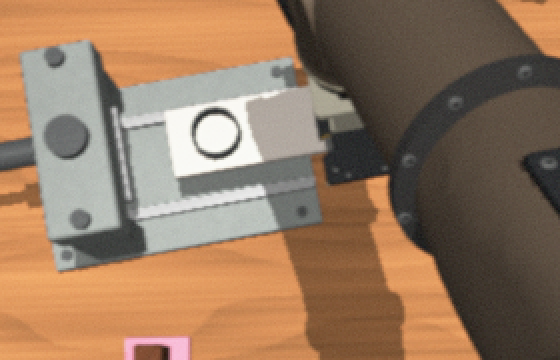

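View pics/side3.png

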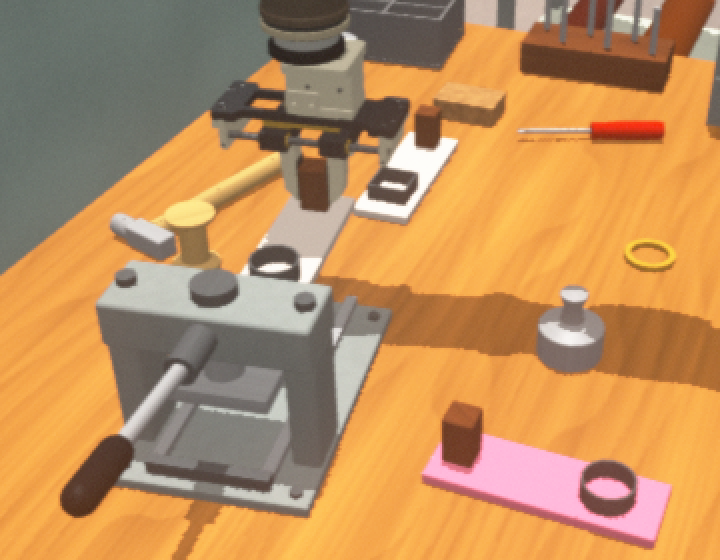

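The top crop shows the board over the bed, parallel to the rails. Its front corners are at (166,109) and (178,176), and the ring is at (216,132). In the side crop the board looks level and short of the head. I'll check the lateral offset.

```bash
python3 -c "
from h import *
d=np.array([-.1573,.9876]);n=np.array([.9876,.1573])
for z in (.0996,.092):
  for p in((166,109),(178,176)):
    q=ray('top',(p[0]/2+140-.25,p[1]/2+110-.25),z)[:2];print(z,'s',q@d-.1937,'lat',q@n)
q=np.array([.6077,.0234]);print('tcp',q@d-.1937,q@n)
for p in((.6398,.1678),(.5385,.1554)):print(np.array(p)@n)"
```

```text
0.0996 s -0.085352263045733 lat 0.6399978628828331
0.0996 s -0.08603338201469495 lat 0.569430220750216
0.092 s -0.08429048917985056 lat 0.6424156404092803
0.092 s -0.08497689667598704 lat 0.5713000780012581
tcp -0.26618137 0.6038453400000001
0.65826142
0.5562670200000001
```

>>> jog_arm:
  moves:
    - {"xyz": [0.2,0.0,0.3],"twist": [0,0,0],"grip": 1}
    - {"xyz": [0.35,0.0,0.7],"twist": [0,0,0],"grip": 1}
    - {"xyz": [0.35,0.0,1.0],"twist": [0,0,0],"grip": 1}
    - {"xyz": [0.35,0.0,1.1],"twist": [0,0,0],"grip": 1}
    - {"xyz": [0.35,0.0,1.1],"twist": [0,0,0],"grip": 1}
  force: 60

```text
clock: 6.05
position: [0.6059, 0.0456, 0.0557]
ee_rot: [-2.041, -2.388, 0.001]
force: [-0.6, 0.1, -2.8]
width: 0.327
```

>>> jog_arm:
  moves:
    - {"xyz": [0,0,0.07],"twist": [0,0,0],"grip": 1}
    - {"xyz": [0,0,0.12],"twist": [0,0,0],"grip": 1}
    - {"xyz": [0,0,0.12],"twist": [0,0,0],"grip": 1}
  force: 60

```text
clock: 6.42
position: [0.6059, 0.0458, 0.0488]
ee_rot: [2.041, 2.388, -0.0]
force: [-0.7, -0.7, -2.6]
width: 0.326
```

```bash
python3 -c "
from h import *
plan(.5902,.1529,.0445,99.05)
print(arm.observe()['ft_torque'])
cv2.imwrite('pics/side4.png',arm.get_image('side')[120:360,120:380].repeat(3,0).repeat(3,1)[:600])"
```

```text
clock 6.425 pos [0.6059 0.0458 0.0488] F [-0.7 -0.7 -2.6] w 0.326
xyz [1.804 0.02  0.071] twist [ 0.     0.001 -0.008]
[-0.14057621 -0.13843854 -0.03386365]
```

View pics/side4.png

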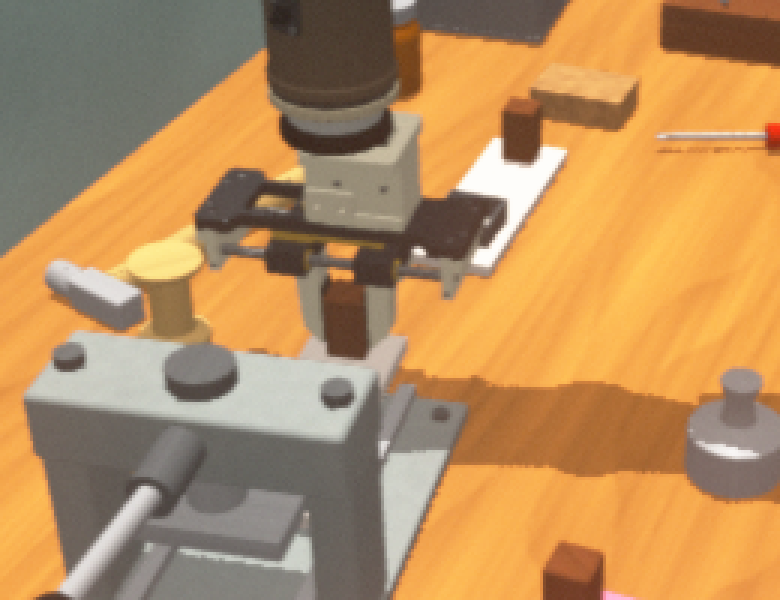

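The side crop shows the board over the bed between the rails, with the grip at (347,320). The load is still fully carried, at −2.6 N. I'll lower until it touches.

>>> jog_arm:
  moves:
    - {"xyz": [0,0,0.03],"twist": [0,0,0],"grip": 1}
    - {"xyz": [0,0,0.06],"twist": [0,0,0],"grip": 1}
    - {"xyz": [0,0,0.06],"twist": [0,0,0],"grip": 1}
  force: 60

```text
clock: 6.85
position: [0.6058, 0.0459, 0.045]
ee_rot: [-2.041, -2.388, 0.0]
force: [-0.1, 0.9, -1.9]
width: 0.32
```

>>> jog_arm:
  moves:
    - {"xyz": [0,0,0.02],"twist": [0,0,0],"grip": 1}
    - {"xyz": [0,0,0.03],"twist": [0,0,0],"grip": 1}
    - {"xyz": [0,0,0.03],"twist": [0,0,0],"grip": 1}
  force: 60

```text
clock: 7.22
position: [0.606, 0.046, 0.044]
ee_rot: [2.041, 2.388, 0.0]
force: [-1.6, -1.3, 5.1]
width: 0.324
```

>>> jog_arm:
  moves:
    - {"xyz": [0.2,0,0],"twist": [0,0,0],"grip": 1}
    - {"xyz": [0.5,0.01,0],"twist": [0,0,0],"grip": 1}
    - {"xyz": [0.8,0.02,0],"twist": [0,0,0],"grip": 1}
    - {"xyz": [1.1,0.02,0],"twist": [0,0,0],"grip": 1}
    - {"xyz": [1.3,0.02,0],"twist": [0,0,0],"grip": 1}
  force: 40

```text
clock: 7.85
position: [0.5954, 0.1238, 0.044]
ee_rot: [2.039, 2.388, 0.0]
force: [0.4, -6.6, 6.9]
width: 0.326
```

```bash
python3 -c "
from h import *
plan(.5885,.1575,.044,99.05)
cv2.imwrite('pics/top5.png',arm.get_image('top')[110:290,140:380].repeat(3,0).repeat(3,1))"
```

```text
clock 7.85 pos [0.5954 0.1238 0.044 ] F [ 0.4 -6.6  6.9] w 0.326
xyz [ 0.573 -0.025  0.   ] twist [ 0.006  0.005 -0.004]
```

View pics/top5.png

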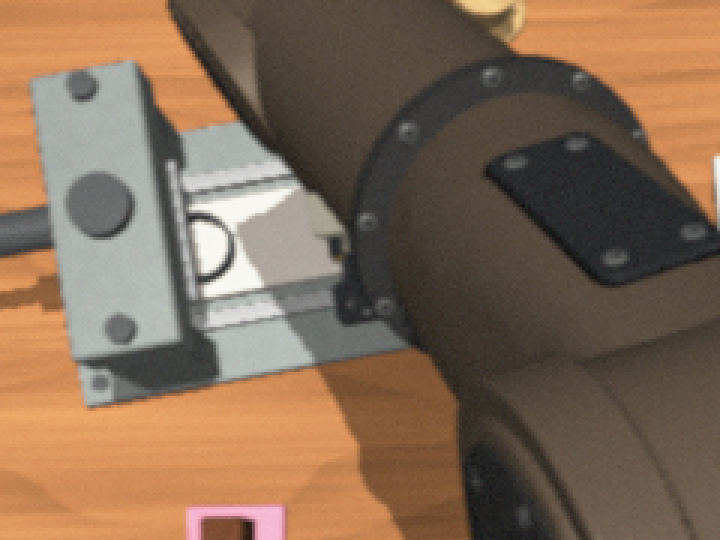

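The top crop shows the board going in between the rails with even gaps and the ring under the head edge at (210,247). I'll go on, slowing near the stop.

>>> jog_arm:
  moves:
    - {"xyz": [0.15,0,0],"twist": [0,0,0],"grip": 1}
    - {"xyz": [0.3,0,0],"twist": [0,0,0],"grip": 1}
    - {"xyz": [0.4,0,0],"twist": [0,0,0],"grip": 1}
    - {"xyz": [0.45,0,0],"twist": [0,0,0],"grip": 1}
  force: 40

```text
clock: 8.4
position: [0.5914, 0.1491, 0.044]
ee_rot: [2.04, 2.387, -0.0]
force: [0.5, -8.0, 8.5]
width: 0.329
```

>>> jog_arm:
  moves:
    - {"xyz": [0.03,0,0],"twist": [0,0,0],"grip": 1}
    - {"xyz": [0.06,0,0],"twist": [0,0,0],"grip": 1}
    - {"xyz": [0.08,0,0],"twist": [0,0,0],"grip": 1}
  force: 40

```text
clock: 8.78
position: [0.5908, 0.1534, 0.044]
ee_rot: [2.041, 2.386, -0.001]
force: [0.2, -7.5, 8.9]
width: 0.326
```

>>> jog_arm:
  moves:
    - {"xyz": [0.02,0,0],"twist": [0,0,0],"grip": 1}
    - {"xyz": [0.04,0,0],"twist": [0,0,0],"grip": 1}
    - {"xyz": [0.04,0,0],"twist": [0,0,0],"grip": 1}
  force: 40

```text
clock: 9.15
position: [0.5905, 0.1557, 0.0441]
ee_rot: [2.041, 2.386, -0.0]
force: [1.4, -6.5, 8.0]
width: 0.329
```

>>> jog_arm:
  moves:
    - {"xyz": [0.02,0,0],"twist": [0,0,0],"grip": 1}
    - {"xyz": [0.03,0,0],"twist": [0,0,0],"grip": 1}
    - {"xyz": [0.03,0,0],"twist": [0,0,0],"grip": 1}
  force: 40

```text
clock: 9.52
position: [0.5905, 0.1557, 0.044]
ee_rot: [2.041, 2.384, -0.003]
force: [1.2, -11.7, 10.8]
width: 0.324
```

>>> jog_arm:
  moves:
    - {"xyz": [0.02,0,0],"twist": [0,0,0],"grip": 1}
    - {"xyz": [0.04,0,0],"twist": [0,0,0],"grip": 1}
    - {"xyz": [0.04,0,0],"twist": [0,0,0],"grip": 1}
  force: 40

```text
clock: 9.9
position: [0.5904, 0.1558, 0.044]
ee_rot: [2.042, 2.381, -0.006]
force: [1.5, -17.4, 11.6]
width: 0.324
```

The advance stopped with the push force rising to 17 N, and the grip is at press x ≈ −133 mm, as expected for home. I'll release.

>>> jog_arm:
  moves:
    - {"xyz": [0,0,0],"twist": [0,0,0],"grip": 0.3}
    - {"xyz": [0,0,0],"twist": [0,0,0],"grip": 0.0}
    - {"xyz": [0,0,0],"twist": [0,0,0],"grip": -0.4}
    - {"xyz": [0,0,0],"twist": [0,0,0],"grip": -0.4}
    - {"xyz": [0,0,0],"twist": [0,0,0],"grip": -0.4}
  force: 40

```text
clock: 10.52
position: [0.5888, 0.1614, 0.0433]
ee_rot: [-2.04, -2.389, -0.0]
force: [0.1, -1.6, 0.2]
width: 0.694
```

>>> jog_arm:
  moves:
    - {"xyz": [-0.03,0,-0.2],"twist": [0,0,0],"grip": -0.4}
    - {"xyz": [-0.03,0,-0.7],"twist": [0,0,0],"grip": -0.4}
    - {"xyz": [-0.03,0,-1.4],"twist": [0,0,0],"grip": -0.4}
    - {"xyz": [-0.8,0,-2.0],"twist": [0,0,0],"grip": -0.4}
    - {"xyz": [-1.7,0,-2.0],"twist": [0,0,0],"grip": -0.4}

```text
clock: 11.15
position: [0.6069, 0.0611, 0.1679]
ee_rot: [2.035, 2.388, 0.009]
force: [0.5, -0.6, -1.0]
width: 0.7
```

>>> jog_arm:
  moves:
    - {"xyz": [-1,0,0],"twist": [0,0,0],"grip": -0.4}
    - {"xyz": [-2,0,0],"twist": [0,0,0],"grip": -0.4}
    - {"xyz": [-3,0,0],"twist": [0,0,0],"grip": -0.4}
    - {"xyz": [-4,0,0],"twist": [0,0,0],"grip": -0.4}
    - {"xyz": [-4,0,0],"twist": [0,0,0],"grip": -0.4}

```text
clock: 11.78
position: [0.6417, -0.1846, 0.1637]
ee_rot: [2.05, 2.377, -0.004]
force: [0.8, 1.0, 0.6]
width: 0.7
```

```bash
python3 -c "
from h import *
plan(.59,.1558,.15,99.05)
a=arm.get_image('top');b=arm.get_image('side');cv2.imwrite('pics/t6f.png',a);cv2.imwrite('pics/s6f.png',b)
w=np.zeros((600,800,3),np.uint8)
p=cv2.resize(a[120:255,140:310],None,fx=2.3,fy=2.3,interpolation=2);q=cv2.resize(b[220:360,110:280],None,fx=4,fy=4,interpolation=2)[:, -400:]
p=cv2.resize(a[130:240,165:265],None,fx=4,fy=4,interpolation=2);q=cv2.resize(b[220:350,130:280],None,fx=2.66,fy=2.66,interpolation=2)
w[:p.shape[0],:400]=p;w[:q.shape[0],400:400+q.shape[1]]=q[:,:400];cv2.imwrite('pics/v6.png',w)"
```

```text
clock 11.775 pos [ 0.6417 -0.1846  0.1637] F [0.8 1.  0.6] w 0.7
xyz [ 5.739 -0.019  0.207] twist [-0.003  0.021 -0.06 ]
```

View pics/v6.png

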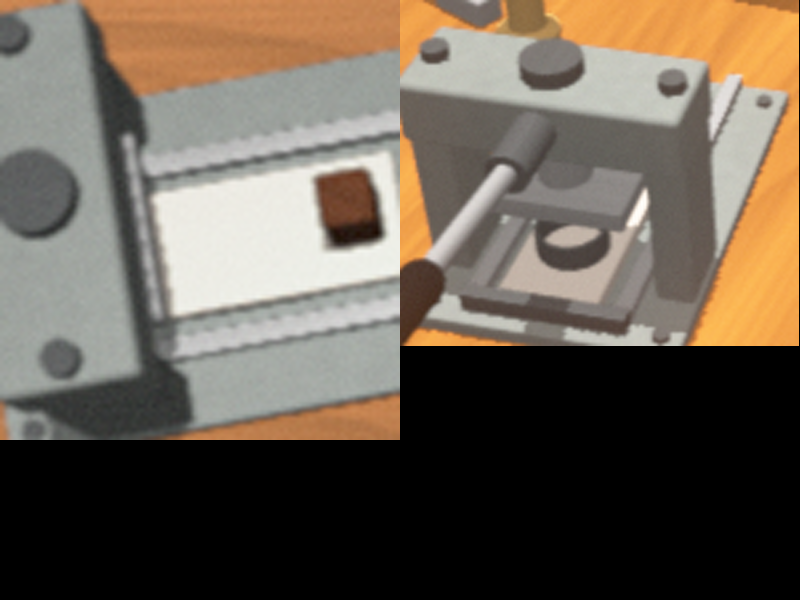

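The board lies flat between the rails. In the side crop its front edge sits at the stop at (560,300) and the ring is under the ram. I'll check the tail edge and the angle by mask.

```bash
python3 -c "
from h import *
a=cv2.imread('pics/t6f.png');h=cv2.cvtColor(a,cv2.COLOR_BGR2HSV)
d=np.array([-.1573,.9876]);n=np.array([.9876,.1573])
m=np.zeros(a.shape[:2],np.uint8);m[130:240,165:320]=((h[...,1]<40)&(h[...,2]>205))[130:240,165:320]
m=cv2.morphologyEx(m,cv2.MORPH_OPEN,np.ones((5,5)))
c=max(cv2.findContours(m,0,2)[0],key=cv2.contourArea);print(cv2.boundingRect(c))
Q=np.array([ray('top',p,.024)[:2] for p in c[:,0]]);S=np.c_[Q@d-.1937,Q@n]
lo=S[:,0].min();print('tail s',lo,'lat range',S[:,1].min(),S[:,1].max())
for k in(-.14,-.12,-.10,-.08):
  s=S[abs(S[:,0]-k)<.008,1];print(k,s.min() if len(s) else 0,s.max() if len(s) else 0)
tail=S[S[:,0]<lo+.006];print('tail edge (lat,s)',np.round(tail[np.argsort(tail[:,1])][:,::-1],4).tolist())
g=[ray('top',(165+(x+.5)/4-.5,130+(y+.5)/4-.5),.074)[:2] for x,y in((316,176),(366,168),(377,220),(327,233))]
g=np.mean(g,0);print('grip s,lat',g@d-.1937,g@n)
# front edge in the side view: stop (press x=52,lat .607) vs plate
cv2.imwrite('pics/v7.png',cv2.resize(cv2.imread('pics/s6f.png')[285:355,140:260],None,fx=6,fy=6,interpolation=2))
"
```

```text
(204, 172, 63, 36)
tail s -0.15720488033378394 lat range 0.5730482585745799 0.6414017005454419
-0.14 0.5732612868867026 0.5920831214265619
-0.12 0.573289184043253 0.6391881746271113
-0.1 0.573104199905562 0.641194304006074
-0.08 0.5731321395482752 0.6411970898423835
tail edge (lat,s) [[0.573, -0.1528], [0.5748, -0.1553], [0.5857, -0.1572], [0.5883, -0.1554], [0.5905, -0.1558]]
grip s,lat -0.13473745882309254 0.6053627571256358
```

View pics/v7.png

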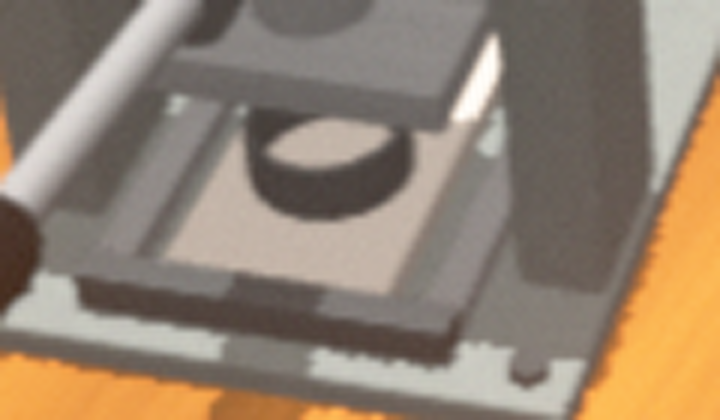

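The front edge, from (165,260) to (390,292), meets the stop along its whole width and runs parallel to it. The arm is well clear, so I'm handing in.

```bash
python3 -c "
from cell import arm
print(arm.sign_off())"
```

```text
the job is handed in; nothing more can be done
None
```

The round-die board is loaded in the press, home against the back stop, and I handed the job in at about 12 s on the robot's clock. I took it by its grip, laid it flat between the rails with the die leading, and slid it in. The advance stopped at the back stop, with the push force reaching about 17 N. I then let go and backed the arm well clear.

**Last checks**
- **Home:** the tail edge measured at press x ≈ −157 mm, against −158 mm for exactly home. The grip's top measured at −134.7 mm in the picture, while the arm's own position at the stop gave −132.7 mm. That 2 mm difference is within the camera calibration.
- **Square and centred:** the plate's edges run parallel to the rails within the measuring error, and its centre line lies within about 1 mm of the rails' middle.
- **Front edge:** in the side view it meets the stop along its full width, with the ring under the ram.

No check failed. I did not touch the square-die board or the pink one.

One thing to note: as the jaws opened, the tool sprang about 6 mm forward from the stored push. The board still measured home afterwards.

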